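# Unlock and open the tomato slicer

### The job

Get the tomato slicer ready for loading: draw its lock pin up out of the bore and park it in the notch of the small steel rest, slid right in to the closed end and hanging upright by its collar, let go. Then slide the pusher by its handle all the way back from the blades to its stop, let go, and leave the pan, the bottle and the tub where they are.

Things in the scene. Friction and masses are not known exactly. Their poses are not given: they have to be found in the camera images.
- slicer: Fixed aluminium tomato slicer, base plate 235 x 470 mm, its top 30 mm above the table. Origin on the table, 37.5 mm along +x from the plate's middle; x points to its back (away from the robot), y along the guide rods away from the blades. Blade frame at y = -135 mm, 130 mm long along x, top 130 mm high. The pusher's block, 108 x 36 mm, top 110 mm high, rides on the rods at x = 0.
- lug_top (a point): Mouth of the upright bore, 16.5 mm wide, in the pusher's lug (40 x 40 mm, top 82 mm above the table, on the robot's side of the pusher). The bore lines up with one in a block on the base; the pin stands in both and stops the pusher. Lift it at least 48 mm to clear.
- pin_grip (a point): Centre of the knob of the loose lock pin (150 g nominal), the place to grip: upright black knob 24 mm in diameter and 50 mm tall, from 25 mm below to 25 mm above this point. z points up along the pin.
- pin_collar (a point): Middle of the underside of the pin's steel collar (28 mm in diameter, 5 mm thick, just below the knob), 30 mm below pin_grip. Below it a thin neck, 8 mm in diameter, 17 mm long, then a 4 mm taper and a thicker foot, 14 mm in diameter, to the tip 48 mm below this point. At the start the collar rests on the lug.
- pin_tip (a point): Lower tip of the pin, 48 mm below pin_collar.
- notch_seat (a point): Closed end of the rest's notch, on the plate's upper face, 95 mm above the table: the pin's axis belongs here, collar on the plate. The notch is 11 mm wide, open to this point's -x (roughly towards the robot); its straight part begins 25 mm from here, its 30 mm flared mouth 40 mm from it. The foot is too thick for it: slide the neck in along +x, collar about 6 mm above the plate, then lower.
- rest: Small fixed dark steel rest on the slicer's base, at either of its two ends: a level plate 50 mm wide, 6 mm thick, on an upright strip at its back, with 59 mm free below the plate at the notch. Origin on the base plate, 65 mm below notch_seat, same axes.
- cup_stand: Fixed small round steel cup, 60 mm wide, top 70 mm above the base plate, on a stem, at the other end of the base; not used. Origin under its middle.
- pusher_grip (a point): Middle of the pusher's upright black handle, 30 mm in diameter and 66 mm tall, top 185 mm above the table; this point is 155 mm above the table.
- pusher (a joint): Travel of the pusher along the slicer's +y axis in m: 0 locked beside the blades, 0.14 at its stop, fully open. It takes about 3 to 5 N and stays where it is left.
- tomato_pan: Steel pan of tomatoes, 176 x 162 x 100 mm, loose bystander; origin under its middle.
- squeeze_bottle: Yellow bottle, 60 mm in diameter and 190 mm tall, loose bystander; origin under its middle.
- tub: White tub with a green lid, 140 x 180 x 92 mm, loose bystander; origin under its middle.

How it is judged:
On the way, in this order (a step that is already met when the one before it is completed fails the run):
1. the pin is drawn clear of the bore (z of pin_tip in the frame of slicer above 0.083 m), for 0.1 s.
2. the pin hangs let go in the notch, the pusher still near the blades (horizontal distance between pin_collar and notch_seat below 0.01 m and z of pin_collar in the frame of notch_seat between -0.003 and 0.003 m and angle between pin_grip's own z axis and vertical below 0.15 rad and contact force between the fingers and anything else below 0.1 N and value of joint pusher below 0.03 m), for 0.2 s.
3. the pusher is slid back to its stop (value of joint pusher above 0.132 m), for 0.1 s.
At the end, for the whole second after the job is handed in: The pin hangs upright (within 0.15 rad) in the rest's notch, its axis within 10 mm of the notch's closed end and the collar's underside within 3 mm of the plate's upper face; the pusher is at least 132 mm back of its 140 mm travel (horizontal distance between pin_collar and notch_seat below 0.01 m and z of pin_collar in the frame of notch_seat between -0.003 and 0.003 m and angle between pin_grip's own z axis and vertical below 0.15 rad and value of joint pusher above 0.132 m); the robot touches nothing.
It fails at once if the tomato pan is pushed by more than 20 mm (distance of tomato_pan from where it was at the start of the episode above 0.02 m).
It fails at once if the bottle is pushed or tipped by more than 20 mm (distance of squeeze_bottle from where it was at the start of the episode above 0.02 m or angle between squeeze_bottle's own z axis and vertical above 0.3 rad).
It fails at once if the tub is pushed by more than 20 mm (distance of tub from where it was at the start of the episode above 0.02 m).
It also fails if it takes over 58 s, if anything falls off the work surface, if the arm or the gripper's body presses on something with over 40 N, if the wrist force passes 120 N, or if a joint passes its speed limit or range.

### The arm

A 7-joint arm with a two-finger parallel gripper is mounted at the origin on the work surface. World frame = base frame: x ahead of the robot, y to its left, z up, the work surface at z = 0. Lengths are in m, angles in rad, forces in N, time in s.
With the tool pointing down it reaches from about 0.35 to 0.9 m from the base axis. Payload 7.2 kg.
Tool frame: the origin (TCP) lies on the centre line of the jaws, within the pads' length; the fingertips stand 14 mm ahead of it and the grasp point (between the pads) lies 5 mm behind it; x points along the fingers, y is the direction in which the jaws open and shut, and the axes are right-handed (so a half turn about x gives the same grasp; the last joint's range is limited). The gripper opens to 88 mm and grips with 3 to 60 N. Pads are 20 mm wide; open, the fingers measure 115 mm over their backs; the gripper's body (75 mm by 178 mm) begins 61 mm behind the grasp point.
Start: joints at [1.127, 0.411, -0.013, 1.596, 0.006, 1.134, -0.082], TCP at [0.229, -0.581, 0.237] pointing down, gripper open.
Joint ranges: [-2.95, 2.95], [-0.29, 1.99], [-1.47, 1.44], [0.14, 2.54], [-1.03, 4.17], [0.13, 1.85], [-2.86, 2.86]. Speed limits (rad/s): [2.39, 2.39, 3.01, 3.01, 3.14, 3.14, 3.14].

### API

Orientations are given as a 3x3 rotation matrix whose columns are the frame's x, y, z axes.
In Python, from workcell import sense, vision, hand_in gives the robot as it stands.
- The arm moves only by the shell command python3 -m crank 'ROWS' [OPENING] [FORCE]. ROWS is JSON, a list of rows, each an object of numbers: "x", "y", "z": the shift along the tool's x, y, z in cm; "twist": the turn about the tool's x in degrees. A call has 1 to 5 rows; each row is the pose to reach, as a shift and turn from the pose measured when the call began, along the tool's axes at that moment; what a row does not reach only later rows make up. A row lasts 1/12 s, in which the tool goes at most 41.7 mm and 7.16 degrees, less where a joint would pass 70% of its speed; a pose out of reach is approached as far as the arm can. A call with a gripper value outside its range is refused whole. OPENING is the closure, from 0 (fully open) to 1 (shut), set as the call begins (- or left out, the last holds). The fingers move at their own pace and stop on an object; FORCE is the grip in N (left out, the last holds). Time passes only in rows, so rows that repeat a pose let the fingers close. It gives the time, the measured TCP pose, the force and the opening at its end, in the units of the state.
- sense(): the state, without advancing time (a new reading comes with each control period).
- vision.snapshot(name): name is "scene" or "side" or "wrist"; returns (picture, depth): 420x560x3 uint8, blue, green, red; 420x560 float32, m along the optical axis (not along the pixel's ray), 0 where there is no reading.
- vision.calibration(name): a dict with "fx", "fy", "cx", "cy" (pixels), "R" (3x3) and "t" (3): a world point X has camera coordinates R X + t. Camera axes: x right, y down, z forward; pixel columns grow to the right and rows downward; lengths in m; the calibration is good to about 2 mm. A picture is of the moment at which its call begins: read the wrist's pose just before it. calibration takes no time and is no camera call; for the wrist camera it gives the pose at the moment of the call.
- hand_in(): hands the job in, once; it reports no verdict.
The state is a dict: "time_s": time; "q": joint angles; "dq": joint speeds; "joint_efforts": joint torques, N m; "eef_pos": TCP position; "tool_rot": TCP orientation; "ft_force": force on the tool from outside, world axes, zero at the start; "ft_torque": the same for the moment, N m; "opening": opening from 0.0 (shut) to 1.0 (fully open).
Only numpy, scipy, OpenCV 4.12 (cv2) and the standard library are available. Lean on these libraries where they do the work, as an engineer would, in place of code of your own. Each camera call takes 0.05 s, during which the arm holds its last target. There are 200 camera calls.

## Working session

There is one attempt and no reset: what is moved stays moved. The work goes in short steps, Python scripts to look and compute and a shell command to move; the robot and the scene stay as the last step left them, time stands still between calls to the robot, and variables do not carry over. Pictures are saved under pics/ and viewed, about 8 in all and at most 12, crops included, and the job is handed in when it is done.

```bash
mkdir -p pics; ls; python3 - <<'E'
from workcell import sense, vision
import cv2,numpy as np
s=sense(); print(s['time_s'],s['eef_pos'],np.round(s['tool_rot'],3),s['opening'])
for n in ['scene','side']:
    p,d=vision.snapshot(n); cv2.imwrite(f'pics/{n}0.png',p); np.save(f'pics/{n}0.npy',d)
    c=vision.calibration(n); print(n,{k:np.round(v,3).tolist() for k,v in c.items()})
E
```

```text
pics
0.0 [ 0.22917082 -0.58093668  0.23582165] [[-0.001  0.367 -0.93 ]
 [ 0.001 -0.93  -0.367]
 [-1.    -0.002  0.   ]] 0.9996960693820486
scene {'fx': 497.695, 'fy': 497.695, 'cx': 273.89, 'cy': 203.759, 'R': [[0.261, 0.965, -0.013], [0.671, -0.191, -0.716], [-0.694, 0.178, -0.698]], 't': [-0.143, -0.24, 2.213]}
side {'fx': 499.264, 'fy': 499.264, 'cx': 277.438, 'cy': 209.708, 'R': [[-0.942, -0.335, 0.02], [-0.262, 0.7, -0.664], [0.209, -0.631, -0.747]], 't': [0.463, 0.2, 1.384]}
```

View pics/scene0.png

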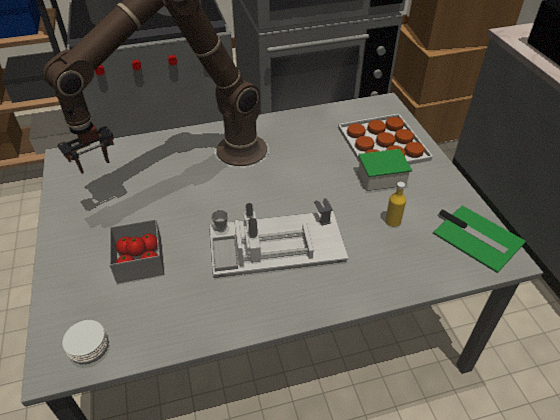

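View pics/side0.png

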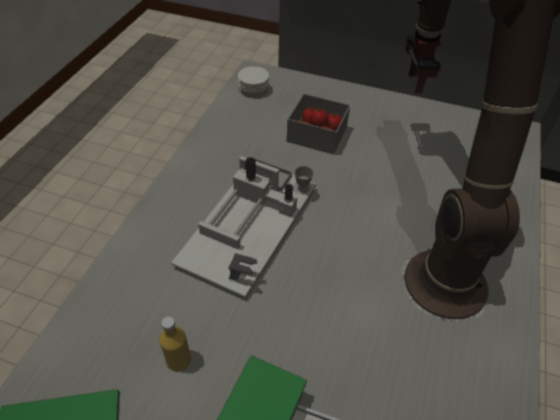

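The scene view shows the slicer at about (277,240), with blades and cup at its left end (world -y) and the rest at (325,212). In the side view the pin knob is at (289,192), the handle at (251,168) and the rest at (240,266). Next I'll zoom in on both.

```bash
python3 - <<'E'
import cv2,numpy as np
a=cv2.imread('pics/scene0.png')[195:280,200:355]; b=cv2.imread('pics/side0.png')[150:300,165:325]
a=cv2.resize(a,None,fx=4,fy=4,interpolation=cv2.INTER_CUBIC); b=cv2.resize(b,None,fx=4,fy=4,interpolation=cv2.INTER_CUBIC)
cv2.imwrite('pics/a1.png',np.clip(a*1.3,0,255)); cv2.imwrite('pics/b1.png',np.clip(b*1.6,0,255))
E
```

```text
[ WARN:0@0.062] global loadsave.cpp:1063 imwrite_ Unsupported depth image for selected encoder is fallbacked to CV_8U.
```

View pics/a1.png

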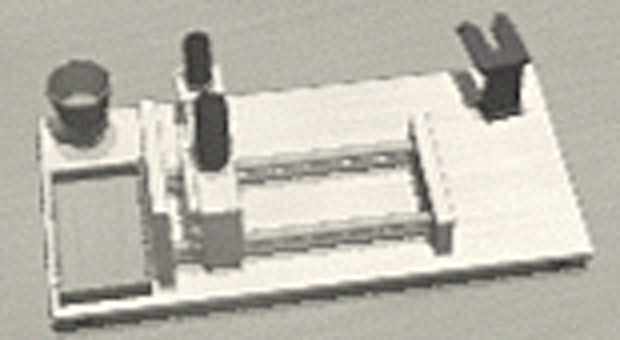

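View pics/b1.png

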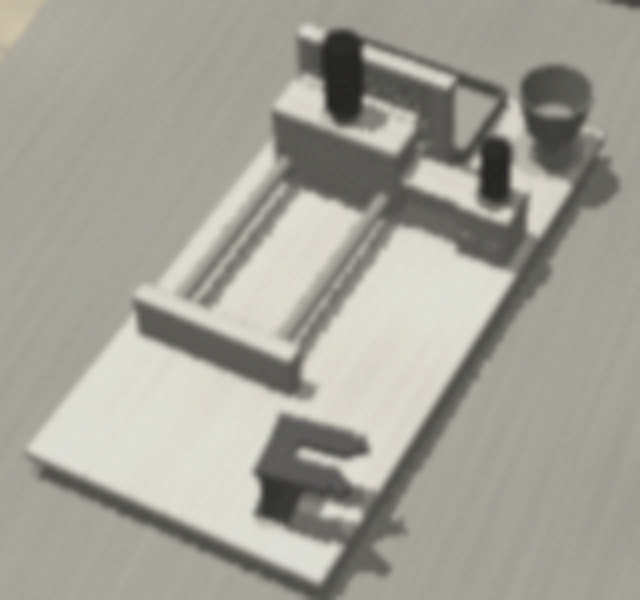

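In the crops the pin knob top is at side px (288.8,186), the handle top at (250.5,160) and the plate corners at (172,264), (245.5,296) and (316,184). The rest's prongs point towards the robot, with tips at (256,261) and (252,272). I'll turn these into rough positions and then use the wrist camera for the fine ones.

```bash
cat > h.py <<'E'
import numpy as np
from workcell import sense, vision
def ray(c,u,v,z):
    """intersect the pixel ray with the horizontal plane at height z"""
    R=np.array(c['R']);C=-R.T@np.array(c['t']); d=R.T@np.array([(u-c['cx'])/c['fx'],(v-c['cy'])/c['fy'],1]); return C+d*(z-C[2])/d[2]
def proj(c,X):
    p=np.array(c['R'])@X+np.array(c['t']); return np.array([c['fx']*p[0]/p[2]+c['cx'],c['fy']*p[1]/p[2]+c['cy']])
def delta(X,s=None):
    """world shift from TCP to X, in tool axes, cm"""
    s=s or sense(); return np.round(np.array(s['tool_rot']).T@(np.array(X)-s['eef_pos'])*100,2)
E
python3 - <<'E'
from h import *
c=vision.calibration('side'); f=lambda u,v:(165+u/4,150+v/4)
for n,u,v,z in [('pin',495,147,.137),('handle',342,40,.185),('cornL',30,452,.03),('cornB',322,580,.03),('cornR',603,132,.03),('tip1',365,443,.095),('tip2',350,488,.095),('back1',285,415,.095),('back2',260,468,.095)]:
    print(n,np.round(ray(c,*f(u,v),z),3))
c=vision.calibration('scene'); f=lambda u,v:(200+u/4,195+v/4)
for n,u,v,z in [('pin',197,38,.137),('handle',212,98,.185),('cornR',592,250,.03),('tips',465,28,.095),('t2',493,18,.095)]: print(n,np.round(ray(c,*f(u,v),z),3))
c=vision.calibration('wrist'); R=np.array(c['R']); print('wristcam C',np.round(-R.T@c['t'],3),'fwd',np.round(R[2],3),'right',np.round(R[0],3),c['fx'])
E
```

```text
pin [ 0.484 -0.068  0.137]
handle [ 0.607 -0.085  0.185]
cornL [0.719 0.222 0.03 ]
cornB [0.493 0.247 0.03 ]
cornR [ 0.438 -0.214  0.03 ]
tip1 [0.488 0.178 0.095]
tip2 [0.485 0.214 0.095]
back1 [0.546 0.175 0.095]
back2 [0.545 0.22  0.095]
pin [ 0.488 -0.072  0.137]
handle [ 0.609 -0.085  0.185]
cornR [0.729 0.218 0.03 ]
tips [0.5   0.176 0.095]
t2 [0.494 0.205 0.095]
wristcam C [ 0.292 -0.557  0.383] fwd [-0.233 -0.089 -0.968] right [ 0.368 -0.93  -0.002] 351.683024603063
```

```bash
python3 -m crank '[{"x":-1,"y":-3,"z":-2.7,"twist":6},{"x":-2,"y":-6,"z":-5.4,"twist":12},{"x":-2.5,"y":-9,"z":-8.1,"twist":18},{"x":-3,"y":-12,"z":-10.8,"twist":24},{"x":-4,"y":-15,"z":-13.5,"twist":28}]' 0 20; python3 -c "
from h import *
print(delta([.47,.05,.36]),sense()['time_s'])"
```

```text
time_s: 0.52
eef_pos: [0.2996, -0.3897, 0.2753]
tool_rot: [[-0.002, -0.118, -0.993], [0.003, -0.993, 0.118], [-1.0, -0.002, 0.002]]
ft_force: [0.3, -0.3, 0.6]
opening: 0.999
[ -8.38 -45.7  -11.69] 0.5167
```

```bash
python3 -m crank '[{"x":-0.8,"y":-3.9,"z":-1},{"x":-1.6,"y":-7.8,"z":-2},{"x":-2.4,"y":-11.7,"z":-3},{"x":-3.2,"y":-15.6,"z":-4},{"x":-4,"y":-19.5,"z":-5}]'; python3 -m crank '[{"x":-0.8,"y":-3.9,"z":-1},{"x":-1.6,"y":-7.8,"z":-2},{"x":-2.4,"y":-11.7,"z":-3},{"x":-3.2,"y":-15.6,"z":-4},{"x":-4,"y":-19.5,"z":-5}]';  python3 -m crank '[{"x":-0.4,"y":-3.4,"z":-1},{"x":-0.4,"y":-6.6,"z":-1.7},{"x":-0.4,"y":-6.6,"z":-1.7},{"x":-0.4,"y":-6.6,"z":-1.7}]'
python3 - <<'E'
from h import *
import cv2,json
c=vision.calibration('wrist'); p,d=vision.snapshot('wrist')
json.dump({k:np.array(v).tolist() for k,v in c.items()},open('w1.json','w'))
cv2.imwrite('pics/w1.png',p); np.save('pics/w1.npy',d)
cv2.imwrite('pics/w1b.png',cv2.resize(p,(800,600),interpolation=cv2.INTER_CUBIC)); print(sense()['time_s'])
E
```

```text
0.5667$[0]: bad value
$[0]: bad value
$[0]: bad value
```

View pics/w1b.png

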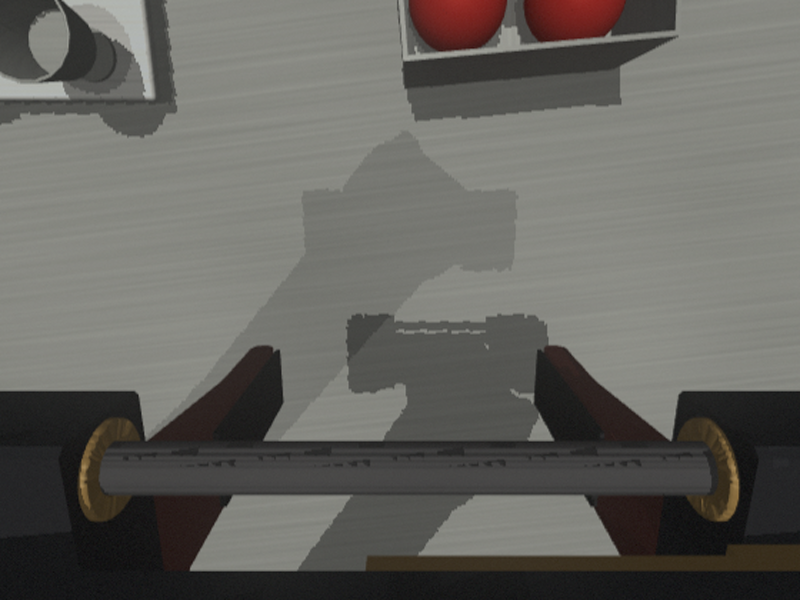

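The moves were refused ("bad value"), so the arm hasn't moved. This view still shows only the cup at top left and the pan at top right. I suspect "twist" is required in every row.

```bash
python3 -m crank '[{"x":-0.8,"y":-3.9,"z":-1,"twist":0},{"x":-1.6,"y":-7.8,"z":-2,"twist":0},{"x":-2.4,"y":-11.7,"z":-3,"twist":0},{"x":-3.2,"y":-15.6,"z":-4,"twist":0},{"x":-4,"y":-19.5,"z":-5,"twist":0}]'
```

```text
time_s: 0.98
eef_pos: [0.374, -0.1998, 0.3176]
tool_rot: [[0.001, -0.117, -0.993], [0.004, -0.993, 0.117], [-1.0, -0.004, -0.001]]
ft_force: [1.5, -1.1, 0.3]
opening: 1.001
```

```bash
python3 -m crank '[{"x":-0.8,"y":-3.9,"z":-1,"twist":0},{"x":-1.6,"y":-7.8,"z":-2,"twist":0},{"x":-2.4,"y":-11.7,"z":-3,"twist":0},{"x":-3.2,"y":-15.6,"z":-4,"twist":0},{"x":-4,"y":-19.5,"z":-5,"twist":0}]' | head -2;  python3 -m crank '[{"x":-0.4,"y":-3.4,"z":-1,"twist":0},{"x":-0.4,"y":-6,"z":-1.7,"twist":0},{"x":-0.4,"y":-6,"z":-1.7,"twist":0},{"x":-0.4,"y":-6,"z":-1.7,"twist":0}]'
python3 - <<'E'
from h import *
import cv2,json
c=vision.calibration('wrist'); p,d=vision.snapshot('wrist')
json.dump({k:np.array(v).tolist() for k,v in c.items()},open('w2.json','w'))
cv2.imwrite('pics/w2.png',p); np.save('pics/w2.npy',d)
cv2.imwrite('pics/w2b.png',cv2.resize(p,(800,600),interpolation=cv2.INTER_CUBIC)); print(sense()['time_s'])
E
```

```text
time_s: 1.4
eef_pos: [0.4464, -0.0102, 0.3589]
time_s: 1.73
eef_pos: [0.4701, 0.0486, 0.3627]
tool_rot: [[0.0, -0.113, -0.994], [0.004, -0.994, 0.113], [-1.0, -0.004, 0.0]]
ft_force: [-0.7, 0.1, -0.5]
opening: 1.004
1.7833
```

View pics/w2b.png

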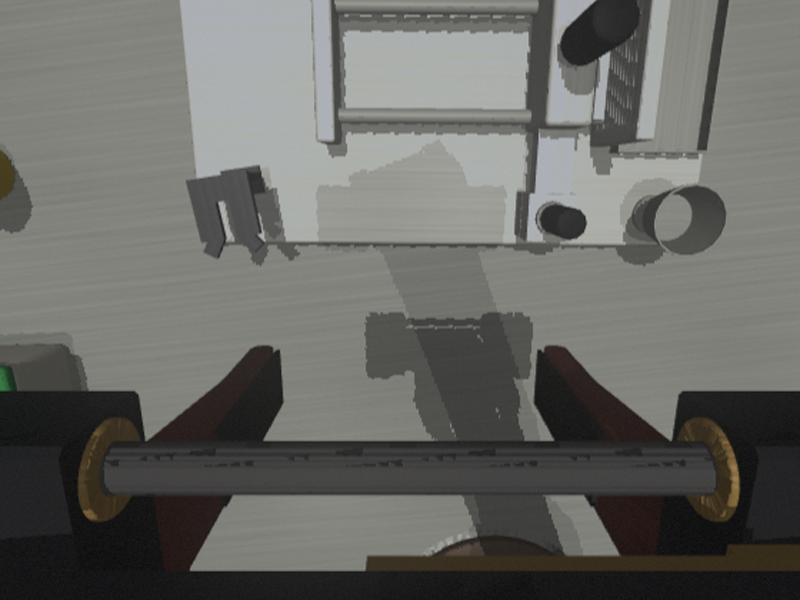

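The wrist view (800 px scale) shows the knob top at (571,222), the handle top at (618,17), the rest plate at (188..262,168..255) with its notch opening downward, turned about 10° from the slicer, and the cup at (685,220). I'll segment by depth height to get accurate positions.

```bash
cat >> h.py <<'E'
def cloud(c,d):
    """world points per pixel from depth"""
    v,u=np.mgrid[:d.shape[0],:d.shape[1]]; P=np.stack([(u-c['cx'])/c['fx']*d,(v-c['cy'])/c['fy']*d,d],-1)
    return (P-np.array(c['t']))@np.array(c['R'])
E
cat > m.py <<'E'
from h import *
import cv2,json,sys
n=sys.argv[1]; c=json.load(open(n+'.json')); d=np.load(f'pics/{n}.npy'); im=cv2.imread(f'pics/{n}.png'); W=cloud(c,d); Z=np.where(d>0,W[...,2],-1)
v,u=np.mgrid[:420,:560]
def reg(x0,x1,y0,y1): return (W[...,0]>x0)&(W[...,0]<x1)&(W[...,1]>y0)&(W[...,1]<y1)
for nm,r,z0,z1 in [('knobtop',reg(.44,.53,-.12,-.02),.130,.145),('handle',reg(.55,.66,-.14,-.03),.178,.192),('rest',reg(.45,.58,.14,.25),.086,.104),('lug',reg(.44,.54,-.12,-.02),.076,.088),('cup',reg(.40,.55,-.25,-.12),.094,.106)]:
    m=r&(Z>z0)&(Z<z1)
    if m.sum()==0: print(nm,'none'); continue
    p=W[m]; print(nm,m.sum(),'mean',p.mean(0).round(4),'min',p.min(0).round(4),'max',p.max(0).round(4))
    (a,b),(w,h),t=cv2.minAreaRect((p[:,:2]*1000).astype(np.float32)); print('   rect',round(a,1),round(b,1),round(w,1),round(h,1),round(t,2))
m=(np.abs(Z-.03)<.006)&reg(.35,.75,-.3,.3); p=W[m]; print('base',p[:,2].mean(),cv2.minAreaRect((p[:,:2]*1000).astype(np.float32)))
t=np.abs(Z)<.01; print('table',np.median(Z[t]))
E
python3 m.py w2
python3 - <<'E'
import cv2,numpy as np
p=cv2.imread('pics/w2.png')
a=cv2.resize(p[110:190,120:200],None,fx=5,fy=5,interpolation=cv2.INTER_CUBIC);b=cv2.resize(p[110:190,350:430],None,fx=5,fy=5,interpolation=cv2.INTER_CUBIC)
cv2.imwrite('pics/w2c.png',np.hstack([a,b]))
E
```

```text
knobtop 406 mean [ 0.4883 -0.0724  0.1356] min [ 0.4762 -0.0853  0.1301] max [ 0.4992 -0.0616  0.1383]
   rect 488.1 -73.0 22.3 23.2 46.94
handle 994 mean [ 0.6097 -0.0869  0.1834] min [ 0.5969 -0.1025  0.178 ] max [ 0.6225 -0.0735  0.186 ]
   rect 608.9 -87.7 29.0 24.4 82.02
rest 2048 mean [0.5249 0.1944 0.0942] min [0.487  0.1688 0.0873] max [0.5538 0.221  0.0973]
   rect 520.3 195.1 65.7 51.1 1.97
lug 1408 mean [ 0.5079 -0.0731  0.0799] min [ 0.4659 -0.0951  0.076 ] max [ 0.54   -0.0511  0.0878]
   rect 504.7 -75.2 40.4 73.9 83.4
cup 544 mean [ 0.4795 -0.1807  0.0979] min [ 0.4451 -0.2104  0.094 ] max [ 0.5498 -0.123   0.1057]
   rect 491.6 -156.1 119.0 59.2 55.23
base 0.029533804201442464 ((572.097900390625, 2.071929931640625), (469.02606201171875, 210.1999969482422), 83.33442687988281)
table -0.0005857147134570184
```

View pics/w2c.png

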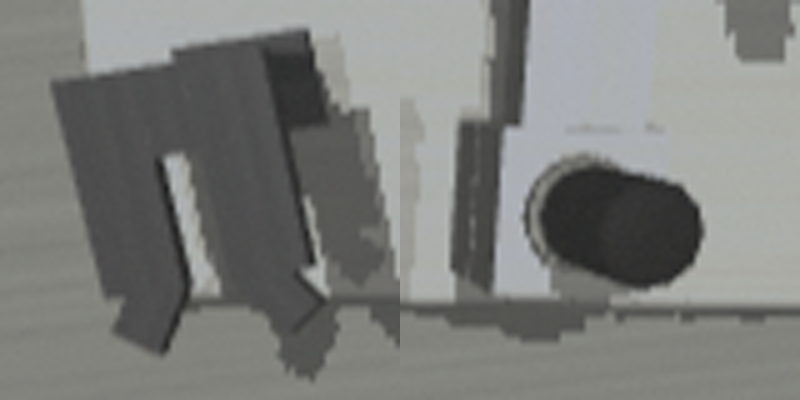

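The depth segmentation is clean. Rest plate centre is about (520.3, 195.1) mm with yaw about +2°. In the crop the notch's closed end is at (175,157), its walls run (165,165)→(185,280) and (190,160)→(217,285), and the prong lips flare outward. Now I'll measure the notch itself.

```bash
python3 - <<'E'
from h import *
import json,cv2
c=json.load(open('w2.json')); f=lambda u,v,z=.095: ray(c,120+(u+.5)/5-.5,110+(v+.5)/5-.5,z)[:2]*1000
for n,u,v in [('closedL',163,158),('closedR',187,155),('L1',167,180),('L2',182,270),('R1',194,180),('R2',212,270),('outL',53,85),('outL2',103,290),('backR',308,30),('outR1',262,48),('outR2',310,265),('tipL',165,353),('tipL0',113,330),('tipR',325,300),('tipR0',295,330)]: print(n,f(u,v).round(1))
d=np.load('pics/w2.npy');W=cloud(c,d);m=(np.abs(W[...,2]-.0945)<.006)&(W[...,0]>.45)&(W[...,0]<.58)&(W[...,1]>.15)&(W[...,1]<.24)
P=W[m][:,:2]*1000
a=np.radians(2.);R=np.array([[np.cos(a),np.sin(a)],[-np.sin(a),np.cos(a)]]); Q=(P-[520.3,195.1])@R.T
for x in range(-34,36,3):
    y=np.sort(Q[np.abs(Q[:,0]-x)<1.5,1]); 
    if len(y)<3: continue
    g=np.diff(y);k=g.argmax(); print(x,'outer',y[0].round(1),y[-1].round(1),'gap',y[k].round(1),y[k+1].round(1) if g[k]>3 else '-')
E
```

```text
closedL [532.7 198.4]
closedR [532.8 192.7]
L1 [527.7 198.5]
L2 [506.7 199.3]
R1 [527.  192.3]
R2 [506.  192.3]
outL [551.8 220.2]
outL2 [504.2 218.9]
backR [557.2 159.6]
outR1 [554.4 170.8]
outR2 [504.5 169.1]
tipL [487.8 207.4]
tipL0 [494.6 218.6]
tipR [496.  167.1]
tipR0 [489.7 175.5]
-31 outer -20.4 20.4 gap -14.1 13.2
-28 outer -24.7 24.2 gap -12.7 11.7
-25 outer -25.4 25.2 gap -10.7 9.3
-22 outer -23.6 23.2 gap -7.7 7.7
-19 outer -22.7 21.2 gap -6.2 5.3
-16 outer -25.1 25.5 gap -6.5 5.6
-13 outer -25.1 23.9 gap -5.5 5.1
-10 outer -25.2 25.3 gap -5.6 5.1
-7 outer -25.2 24.5 gap -6.1 5.0
-4 outer -25.5 24.5 gap -5.4 5.1
-1 outer -25.2 24.4 gap -5.6 5.3
2 outer -25.0 24.9 gap -5.5 5.5
5 outer -25.1 24.6 gap -5.7 5.3
8 outer -25.3 25.5 gap -5.8 5.2
11 outer -25.5 24.6 gap -5.9 0.6
14 outer -25.2 24.9 gap -24.4 -
17 outer -25.3 25.3 gap -20.5 -
20 outer -25.0 24.4 gap -6.1 -
23 outer -25.3 24.7 gap -9.9 -
26 outer -25.4 24.3 gap 2.7 -
29 outer -25.5 24.0 gap -3.1 -
32 outer -25.1 24.6 gap 19.4 -
```

The notch is clear: 11 mm wide, centred, with straight part and mouth ends that both put notch_seat at about (0.5273, 0.1951), yaw +2°. The pin is at about (0.488, -0.073). Now to grasp it.

```bash
python3 -c "
from h import *
print(delta([.4882,-.073,.107]))"
```

```text
[25.52 11.8  -3.21]
```

```bash
python3 -m crank '[{"x":2,"y":3,"z":-0.8,"twist":0},{"x":4,"y":6,"z":-1.6,"twist":0},{"x":6,"y":9,"z":-2.4,"twist":0},{"x":9,"y":11.8,"z":-3.2,"twist":0},{"x":12,"y":11.8,"z":-3.2,"twist":0}]' 0.3 20; python3 -m crank '[{"x":1,"y":0,"z":0,"twist":0},{"x":1,"y":0,"z":0,"twist":0}]' | head -2; python3 -c "
from h import *
print(delta([.4882,-.073,.107]),sense()['opening'],sense()['tool_rot'])"
```

```text
time_s: 2.2
eef_pos: [0.4877, -0.0818, 0.2412]
tool_rot: [[0.001, -0.125, -0.992], [-0.0, -0.992, 0.125], [-1.0, 0.0, -0.001]]
ft_force: [0.3, 0.7, -1.0]
opening: 0.706
time_s: 2.37
eef_pos: [0.4848, -0.0854, 0.2281]
[12.1  -1.28 -0.23] 0.7033586139756833 [[-5.08598165e-03 -1.30792187e-01 -9.91396760e-01]
 [-5.35187186e-04 -9.91409085e-01  1.30796559e-01]
 [-9.99986923e-01  1.19581174e-03  4.97229011e-03]]
```

```bash
python3 -m crank '[{"x":3,"y":-1.3,"z":-0.2,"twist":0},{"x":6,"y":-1.3,"z":-0.2,"twist":0},{"x":6,"y":-1.3,"z":-0.2,"twist":0},{"x":6,"y":-1.3,"z":-0.2,"twist":0}]'; python3 -c "
from h import *
print(delta([.4882,-.073,.107]))"
```

```text
time_s: 2.7
eef_pos: [0.4876, -0.0733, 0.1684]
tool_rot: [[-0.007, -0.131, -0.991], [-0.001, -0.991, 0.131], [-1.0, 0.001, 0.007]]
ft_force: [0.8, 0.4, 0.2]
opening: 0.697
[ 6.13 -0.05 -0.1 ]
```

```bash
python3 -m crank '[{"x":2.5,"y":0,"z":-0.1,"twist":0},{"x":5,"y":0,"z":-0.1,"twist":0},{"x":6.1,"y":0,"z":-0.1,"twist":0},{"x":6.1,"y":0,"z":-0.1,"twist":0},{"x":6.1,"y":0,"z":-0.1,"twist":0}]' | head -4;python3 -m crank '[{"x":0,"y":0,"z":0,"twist":0},{"x":0,"y":0,"z":0,"twist":0},{"x":0,"y":0,"z":0,"twist":0},{"x":0,"y":0,"z":0,"twist":0},{"x":0,"y":0,"z":0,"twist":0}]' 0.85 25; python3 -c "
from h import *
print(delta([.4882,-.073,.107]))"
```

```text
time_s: 3.12
eef_pos: [0.4888, -0.0737, 0.1087]
tool_rot: [[-0.006, -0.131, -0.991], [-0.001, -0.991, 0.131], [-1.0, 0.002, 0.006]]
ft_force: [0.2, -0.3, 0.2]
time_s: 3.53
eef_pos: [0.489, -0.0738, 0.1092]
tool_rot: [[-0.006, -0.131, -0.991], [-0.001, -0.991, 0.131], [-1.0, 0.002, 0.005]]
ft_force: [0.7, 0.4, 0.0]
opening: 0.361
[ 0.22 -0.07  0.09]
```

```bash
python3 -m crank '[{"x":0,"y":0,"z":0,"twist":0},{"x":0,"y":0,"z":0,"twist":0},{"x":0,"y":0,"z":0,"twist":0},{"x":0,"y":0,"z":0,"twist":0},{"x":0,"y":0,"z":0,"twist":0}]' 0.9 25
```

```text
time_s: 3.95
eef_pos: [0.4891, -0.0738, 0.1094]
tool_rot: [[-0.005, -0.131, -0.991], [-0.001, -0.991, 0.131], [-1.0, 0.002, 0.005]]
ft_force: [-0.8, -0.7, 3.5]
opening: 0.268
```

```bash
python3 -m crank '[{"x":-1.2,"y":0,"z":0,"twist":0},{"x":-2.4,"y":0,"z":0,"twist":0},{"x":-3.8,"y":0,"z":0,"twist":0},{"x":-5.2,"y":0,"z":0,"twist":0},{"x":-6.8,"y":0,"z":0,"twist":0}]'; python3 -m crank '[{"x":-0.8,"y":0,"z":0,"twist":0},{"x":-0.8,"y":0,"z":0,"twist":0}]'; python3 -c "
from h import *
print(delta([.462,.193,.176]))"
```

```text
time_s: 4.37
eef_pos: [0.4888, -0.0736, 0.1772]
tool_rot: [[-0.007, -0.131, -0.991], [-0.001, -0.991, 0.131], [-1.0, 0.002, 0.007]]
ft_force: [0.8, 0.3, -0.8]
opening: 0.271
time_s: 4.53
eef_pos: [0.4897, -0.0737, 0.1865]
tool_rot: [[-0.005, -0.131, -0.991], [-0.001, -0.991, 0.131], [-1.0, 0.002, 0.004]]
ft_force: [0.3, 0.1, -2.6]
opening: 0.268
[  1.03 -26.07   6.24]
```

```bash
python3 -m crank '[{"x":0,"y":-2.5,"z":1,"twist":0},{"x":0,"y":-5.5,"z":2,"twist":0},{"x":0,"y":-8.5,"z":3,"twist":0},{"x":0,"y":-11.5,"z":4,"twist":0},{"x":0,"y":-14,"z":5,"twist":0}]' | head -2; python3 -m crank '[{"x":0,"y":-3,"z":0.6,"twist":0},{"x":0,"y":-6,"z":1.1,"twist":0},{"x":0,"y":-9,"z":1.1,"twist":0},{"x":0,"y":-11,"z":1.1,"twist":0},{"x":0,"y":-12,"z":1.2,"twist":0}]' | head -2;  python3 -m crank '[{"x":0,"y":0,"z":0,"twist":0},{"x":0,"y":0,"z":0,"twist":0},{"x":0,"y":0,"z":0,"twist":0}]'
python3 - <<'E'
from h import *
import cv2,json
print(delta([.462,.193,.176]))
c=vision.calibration('wrist'); p,d=vision.snapshot('wrist')
json.dump({k:np.array(v).tolist() for k,v in c.items()},open('w3.json','w'))
cv2.imwrite('pics/w3.png',p); np.save('pics/w3.npy',d)
cv2.imwrite('pics/w3b.png',cv2.resize(p,(800,600),interpolation=cv2.INTER_CUBIC))
E
```

```text
time_s: 4.95
eef_pos: [0.4575, 0.0736, 0.1855]
time_s: 5.37
eef_pos: [0.4607, 0.1971, 0.1845]
time_s: 5.62
eef_pos: [0.4605, 0.1955, 0.1838]
tool_rot: [[-0.008, -0.129, -0.992], [-0.001, -0.992, 0.129], [-1.0, 0.002, 0.008]]
ft_force: [0.4, -0.7, -0.6]
opening: 0.269
[ 0.78  0.23 -0.19]
```

View pics/w3b.png

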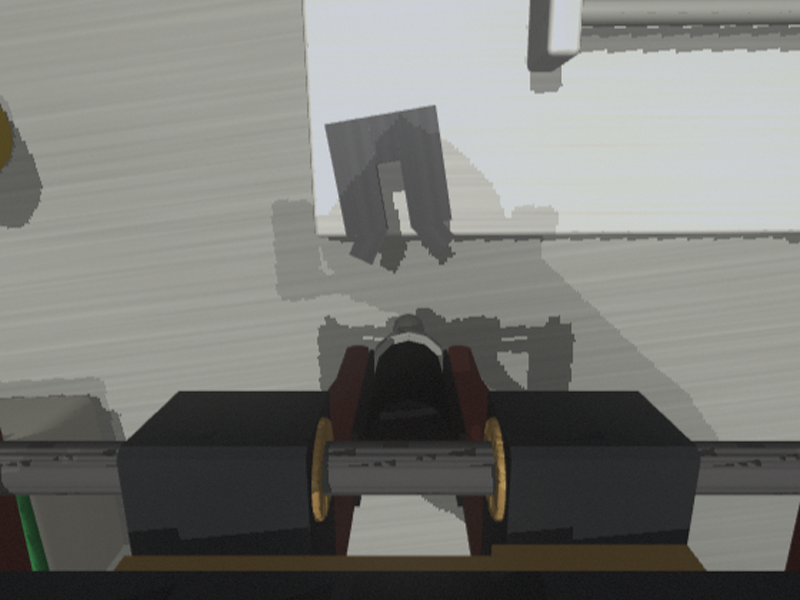

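The pin is held upright between the fingers, with its collar at (407,345) and tip at (407,320). The rest is ahead at (325..455,105..265), notch mouth towards the pin. I'll re-measure both in this same view.

```bash
python3 - <<'E'
from h import *
import json,cv2
c=json.load(open('w3.json'));d=np.load('pics/w3.npy');W=cloud(c,d);s=sense();print(s['eef_pos'])
m=(d>0)&(np.abs(W[...,2]-.0945)<.006)&(W[...,0]>.45)&(W[...,0]<.58)&(W[...,1]>.15)&(W[...,1]<.24)
P=W[m][:,:2]*1000; (a,b),wh,t=cv2.minAreaRect(P.astype(np.float32)); print('rest',a,b,wh,t,W[m][:,2].mean())
if t>45:t-=90
th=np.radians(t);R=np.array([[np.cos(th),np.sin(th)],[-np.sin(th),np.cos(th)]]);Q=(P-[a,b])@R.T
for x in range(-33,20,4):
    y=np.sort(Q[np.abs(Q[:,0]-x)<1.5,1]); g=np.diff(y);k=g.argmax(); print(x,y[[0,-1]].round(1),y[k].round(1),y[k+1].round(1))
# pin: collar / foot points by height, between the fingers
n=(d>0)&(np.abs(W[...,1]-s['eef_pos'][1])<.016)&(np.abs(W[...,0]-s['eef_pos'][0])<.03)
for z in np.arange(.10,.225,.005):
    p=W[n&(np.abs(W[...,2]-z)<.0025)]
    if len(p)>5: print(round(z,3),len(p),'y',p[:,1].min().round(4),p[:,1].max().round(4),'xmax',p[:,0].max().round(4))
E
```

```text
[0.46066765 0.19532317 0.18404414]
rest 520.8192138671875 194.9833984375 (65.58091735839844, 50.47566604614258) 2.2822952270507812 0.09421432855733415
-33 [-17.1  17.6] -15.0 15.5
-29 [-23.7  22.8] -12.1 12.6
-25 [-24.6  25.2] -9.3 9.9
-21 [-22.6  22.6] -7.2 6.9
-17 [-24.9  24.8] -5.6 5.6
-13 [-25.   24.9] -5.6 5.5
-9 [-24.9  24.8] -5.6 5.4
-5 [-25.   25.1] -5.6 5.4
-1 [-25.   24.9] -5.6 5.4
3 [-25.   24.7] -5.6 5.4
7 [-25.1  24.7] -5.6 5.4
11 [-25.  25.] -0.2 1.9
15 [-25.   24.8] -24.0 -23.6
19 [-24.9  24.8] 21.7 22.1
0.11 8 y 0.1894 0.2021 xmax 0.4659
0.115 47 y 0.1885 0.2019 xmax 0.4663
0.12 50 y 0.1887 0.2017 xmax 0.4662
0.125 45 y 0.1891 0.2007 xmax 0.4661
0.13 44 y 0.1892 0.2006 xmax 0.4663
0.135 12 y 0.1908 0.1979 xmax 0.4665
0.155 24 y 0.1828 0.205 xmax 0.473
0.16 419 y 0.1826 0.2076 xmax 0.4733
0.165 116 y 0.1836 0.2072 xmax 0.4713
0.17 220 y 0.1794 0.2113 xmax 0.4736
0.175 246 y 0.1794 0.211 xmax 0.4738
0.18 314 y 0.1795 0.2112 xmax 0.474
0.185 327 y 0.1794 0.2111 xmax 0.4739
0.19 363 y 0.1794 0.2113 xmax 0.474
0.195 365 y 0.1794 0.2112 xmax 0.474
0.2 441 y 0.1794 0.2113 xmax 0.4741
0.205 504 y 0.1795 0.2112 xmax 0.4741
0.21 1762 y 0.1793 0.2112 xmax 0.4742
0.215 215 y 0.1794 0.2112 xmax 0.4743
0.22 227 y 0.1794 0.2112 xmax 0.4745
```

```bash
python3 -c "
from h import *
print(delta([.4607,.1926,.1285]))"; python3 -m crank '[{"x":2,"y":0.2,"z":0,"twist":0},{"x":4,"y":0.25,"z":0,"twist":0},{"x":5.6,"y":0.25,"z":0,"twist":0},{"x":5.6,"y":0.25,"z":0,"twist":0},{"x":5.6,"y":0.25,"z":0,"twist":0}]'; python3 -c "
from h import *
print(delta([.4607,.1926,.1285]))"
```

```text
[ 5.55  0.26 -0.08]
time_s: 6.08
eef_pos: [0.4597, 0.1915, 0.1278]
tool_rot: [[-0.009, -0.131, -0.991], [-0.002, -0.991, 0.131], [-1.0, 0.003, 0.009]]
ft_force: [0.2, -0.6, -1.7]
opening: 0.268
[-0.07 -0.13 -0.08]
```

```bash
python3 -c "
from h import *
print(delta([.4789,.1934,.1285]), delta([.5289,.1952,.1285]))"
```

```text
[-0.09 -0.44 -1.88] [-0.14 -1.28 -6.81]
```

```bash
python3 -m crank '[{"x":-0.1,"y":-0.3,"z":-0.9,"twist":0},{"x":-0.1,"y":-0.45,"z":-1.9,"twist":0},{"x":-0.1,"y":-0.6,"z":-2.8,"twist":0},{"x":-0.1,"y":-0.6,"z":-2.8,"twist":0}]'; python3 -c "
from h import *
print(delta([.4889,.1938,.1285]), delta([.5289,.1952,.1285]))"
```

```text
time_s: 6.42
eef_pos: [0.4913, 0.1937, 0.1294]
tool_rot: [[-0.006, -0.133, -0.991], [-0.0, -0.991, 0.133], [-1.0, 0.001, 0.006]]
ft_force: [0.5, -0.1, -1.9]
opening: 0.271
[0.09 0.02 0.24] [ 0.06 -0.64 -3.7 ]
```

```bash
python3 -m crank '[{"x":0.1,"y":-0.17,"z":-1,"twist":0},{"x":0.1,"y":-0.34,"z":-2,"twist":0},{"x":0.1,"y":-0.5,"z":-2.9,"twist":0},{"x":0.1,"y":-0.62,"z":-3.6,"twist":0},{"x":0.1,"y":-0.64,"z":-3.7,"twist":0}]'; python3 -m crank '[{"x":0,"y":0,"z":0,"twist":0}]'; python3 -c "
from h import *
print(delta([.5289,.1952,.1285]))"
```

```text
time_s: 6.83
eef_pos: [0.5301, 0.1951, 0.128]
tool_rot: [[-0.006, -0.133, -0.991], [-0.0, -0.991, 0.133], [-1.0, 0.001, 0.006]]
ft_force: [0.0, -0.3, -1.5]
opening: 0.268
time_s: 6.92
eef_pos: [0.5301, 0.1952, 0.1278]
tool_rot: [[-0.007, -0.133, -0.991], [-0.0, -0.991, 0.133], [-1.0, 0.001, 0.006]]
ft_force: [0.3, 0.9, -1.5]
opening: 0.268
[-0.07  0.01  0.12]
```

```bash
python3 -m crank '[{"x":0.2,"y":0,"z":0.1,"twist":0},{"x":0.4,"y":0,"z":0.1,"twist":0},{"x":0.5,"y":0,"z":0.1,"twist":0},{"x":0.5,"y":0,"z":0.1,"twist":0}]'
python3 - <<'E'
from h import *
import cv2,json
c=vision.calibration('wrist'); p,d=vision.snapshot('wrist')
json.dump({k:np.array(v).tolist() for k,v in c.items()},open('w4.json','w'))
np.save('pics/w4.npy',d); cv2.imwrite('pics/w4.png',p)
q,_=vision.snapshot('side')
cv2.imwrite('pics/w4b.png',np.hstack([cv2.resize(p[140:320,190:370],(400,400),interpolation=cv2.INTER_CUBIC),cv2.resize(q[220:300,200:280],(400,400),interpolation=cv2.INTER_CUBIC)]))
W=cloud(c,d);s=sense()['eef_pos']
n=(d>0)&(np.abs(W[...,1]-s[1])<.016)&(np.abs(W[...,0]-s[0])<.03)
for z in np.arange(.08,.12,.004):
    p=W[n&(np.abs(W[...,2]-z)<.002)]
    if len(p)>5: print(round(z,3),len(p),'y',p[:,1].min().round(4),p[:,1].max().round(4),'xmax',p[:,0].max().round(4))
E
```

```text
time_s: 7.25
eef_pos: [0.5286, 0.1953, 0.1226]
tool_rot: [[-0.007, -0.133, -0.991], [-0.0, -0.991, 0.133], [-1.0, 0.001, 0.007]]
ft_force: [-0.9, 0.4, -1.9]
opening: 0.268
0.08 98 y 0.1797 0.2111 xmax 0.5543
0.084 90 y 0.1794 0.2113 xmax 0.5542
0.088 103 y 0.1796 0.2111 xmax 0.5543
0.092 733 y 0.1793 0.2113 xmax 0.5542
0.096 1275 y 0.1794 0.2113 xmax 0.5543
0.1 368 y 0.1825 0.2075 xmax 0.5416
0.104 102 y 0.1837 0.2072 xmax 0.5396
0.108 149 y 0.1795 0.2113 xmax 0.5418
0.112 216 y 0.1797 0.2112 xmax 0.5419
0.116 223 y 0.1795 0.2113 xmax 0.5422
```

View pics/w4b.png

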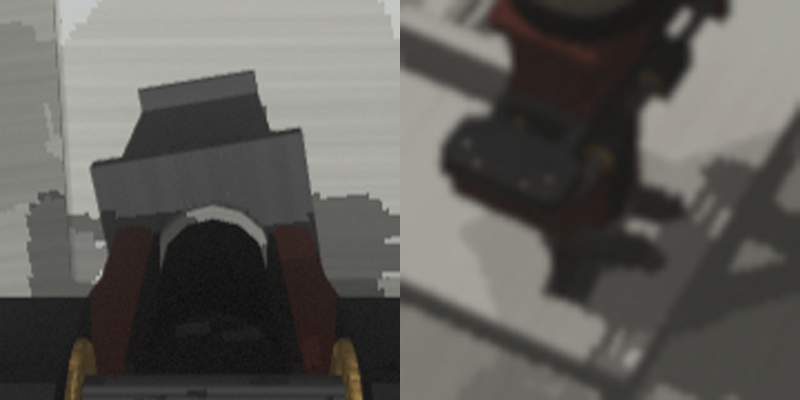

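The collar sits over the notch with its axis at x≈0.5276 and its underside about at plate level. I'll lower a touch, then let go.

```bash
python3 -m crank '[{"x":0.1,"y":0,"z":0,"twist":0},{"x":0.15,"y":0,"z":0,"twist":0},{"x":0.15,"y":0,"z":0,"twist":0}]'; python3 -m crank '[{"x":0,"y":0,"z":0,"twist":0},{"x":0,"y":0,"z":0,"twist":0},{"x":0,"y":0,"z":0,"twist":0},{"x":0,"y":0,"z":0,"twist":0},{"x":0,"y":0,"z":0,"twist":0}]' 0.45 20
```

```text
time_s: 7.6
eef_pos: [0.5291, 0.1954, 0.1224]
tool_rot: [[-0.006, -0.133, -0.991], [-0.0, -0.991, 0.133], [-1.0, 0.001, 0.006]]
ft_force: [-2.7, -1.5, 8.3]
opening: 0.27
time_s: 8.02
eef_pos: [0.529, 0.1954, 0.1222]
tool_rot: [[-0.006, -0.133, -0.991], [-0.001, -0.991, 0.133], [-1.0, 0.001, 0.006]]
ft_force: [0.4, 0.5, -0.0]
opening: 0.548
```

```bash
python3 -m crank '[{"x":-1.5,"y":0,"z":0,"twist":0},{"x":-4,"y":0,"z":0,"twist":0},{"x":-7,"y":0,"z":0,"twist":0},{"x":-10.5,"y":0,"z":0,"twist":0},{"x":-14,"y":0,"z":0,"twist":0}]' | head -2; python3 -m crank '[{"x":-1,"y":2,"z":3,"twist":0},{"x":-2,"y":5,"z":5,"twist":0},{"x":-2,"y":8,"z":6,"twist":0},{"x":-2,"y":8,"z":6,"twist":0},{"x":-2,"y":8,"z":6,"twist":0}]' | head -3
python3 - <<'E'
from h import *
import cv2,json
c=vision.calibration('wrist'); p,d=vision.snapshot('wrist')
json.dump({k:np.array(v).tolist() for k,v in c.items()},open('w5.json','w'))
np.save('pics/w5.npy',d); cv2.imwrite('pics/w5.png',p)
cv2.imwrite('pics/w5b.png',cv2.resize(p,(800,600),interpolation=cv2.INTER_CUBIC))
W=cloud(c,d)
n=(d>0)&(np.abs(W[...,1]-.195)<.04)&(np.abs(W[...,0]-.52)<.05)
for z in [.094,.1,.11,.12,.13,.14,.149]:
    p=W[n&(np.abs(W[...,2]-z)<.003)]
    if len(p)>5: print(round(z,3),len(p),'y',p[:,1].min().round(4),p[:,1].max().round(4),'x',p[:,0].min().round(4),p[:,0].max().round(4))
n=(d>0)&(np.abs(W[...,2]-.184)<.006)&(np.abs(W[...,1]+.08)<.06)&(np.abs(W[...,0]-.61)<.05); p=W[n]; print('handle',len(p),p.min(0),p.max(0)) if len(p) else print('no handle')
E
```

```text
time_s: 8.43
eef_pos: [0.5294, 0.1953, 0.2633]
time_s: 8.85
eef_pos: [0.4593, 0.1225, 0.2844]
tool_rot: [[-0.006, -0.136, -0.991], [-0.002, -0.991, 0.136], [-1.0, 0.002, 0.005]]
0.094 2189 y 0.1691 0.2216 x 0.4879 0.5541
0.1 145 y 0.1818 0.2005 x 0.5139 0.5412
0.11 38 y 0.1836 0.1932 x 0.5163 0.5391
0.12 39 y 0.1836 0.1926 x 0.5169 0.539
0.13 41 y 0.1836 0.1926 x 0.5167 0.539
0.14 51 y 0.1835 0.1967 x 0.5158 0.5389
0.149 706 y 0.1833 0.2066 x 0.5161 0.5393
no handle
```

View pics/w5b.png

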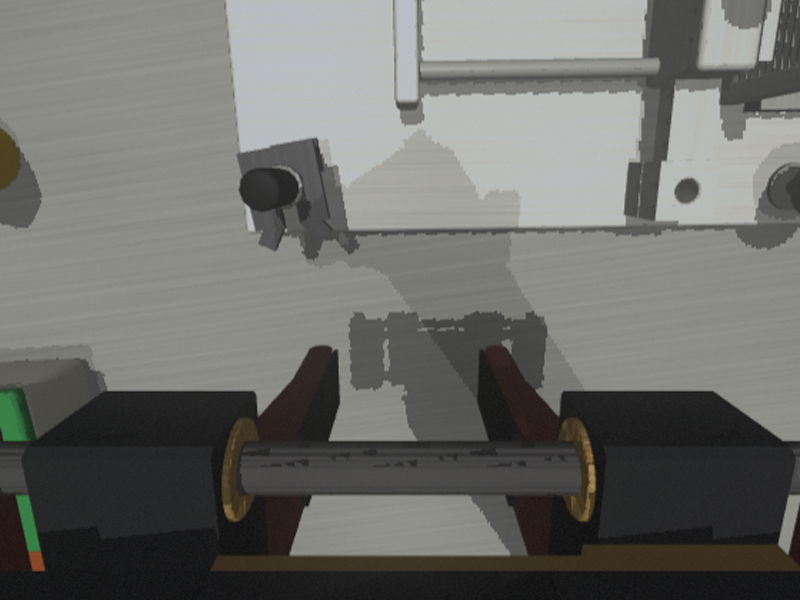

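The pin hangs upright in the notch, knob top at (262,187), axis measured at (0.5275, 0.195) and seat at (0.5275, 0.195). The empty bore shows at (687,190). The pusher is still at the blades, so now the handle at about (0.612,-0.088).

```bash
python3 -c "
from h import *
print(delta([.612,-.088,.26]))"; python3 -m crank '[{"x":0,"y":2,"z":-1.8,"twist":0},{"x":0.5,"y":5,"z":-4.2,"twist":0},{"x":1,"y":8,"z":-7,"twist":0},{"x":1,"y":11,"z":-9.6,"twist":0},{"x":1.5,"y":13.5,"z":-12,"twist":0}]' 0.3 20 | head -2; python3 -c "
from h import *
print(delta([.612,-.088,.26]))"
```

```text
[  2.34  18.94 -17.96]
time_s: 9.32
eef_pos: [0.5624, -0.0274, 0.2684]
[ 0.81  5.34 -5.73]
```

```bash
python3 -m crank '[{"x":0.4,"y":2.2,"z":-2.5,"twist":0},{"x":0.8,"y":4,"z":-4.5,"twist":0},{"x":0.8,"y":5.3,"z":-5.7,"twist":0},{"x":0.8,"y":5.3,"z":-5.7,"twist":0},{"x":0.8,"y":5.3,"z":-5.7,"twist":0}]'
python3 - <<'E'
from h import *
import cv2
print(delta([.612,-.088,.155]))
c=vision.calibration('wrist'); p,d=vision.snapshot('wrist'); W=cloud(c,d)
cv2.imwrite('pics/w6.png',p)
n=(d>0)&(np.abs(W[...,2]-.183)<.005)&(np.abs(W[...,1]+.08)<.06)&(np.abs(W[...,0]-.61)<.05); q=W[n]; print('handle',len(q),q.min(0),q.max(0))
c=vision.calibration('scene'); p,d=vision.snapshot('scene'); W=cloud(c,d)
n=(d>0)&(np.abs(W[...,2]-.17)<.02)&(np.abs(W[...,1]+.08)<.02)&(np.abs(W[...,0]-.62)<.03); q=W[n]; print('scene handle',len(q),q.min(0),q.max(0))
E
```

```text
time_s: 9.73
eef_pos: [0.6124, -0.087, 0.2586]
tool_rot: [[-0.007, -0.134, -0.991], [0.001, -0.991, 0.134], [-1.0, 0.0, 0.007]]
ft_force: [0.3, 0.3, -0.6]
opening: 0.702
[10.36  0.1  -0.04]
handle 1483 [ 0.59822807 -0.103375    0.17818372] [ 0.62687785 -0.07439966  0.18635328]
scene handle 89 [ 0.5960572  -0.09997206  0.15011878] [ 0.63162484 -0.07608331  0.18993548]
```

View pics/w6.png

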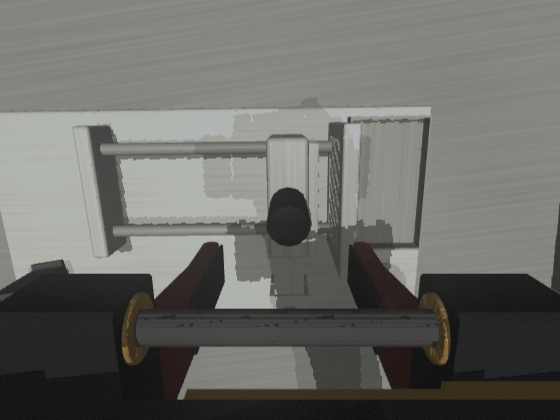

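The handle is centred between the open jaws at (288,215), measured at (0.6127,-0.0889). Lowering around it now.

```bash
python3 -m crank '[{"x":3,"y":0.2,"z":0,"twist":0},{"x":6,"y":0.2,"z":0,"twist":0},{"x":9,"y":0.2,"z":0,"twist":0},{"x":10.4,"y":0.2,"z":0,"twist":0},{"x":10.4,"y":0.2,"z":0,"twist":0}]'; python3 -m crank '[{"x":0,"y":0,"z":0,"twist":0},{"x":0,"y":0,"z":0,"twist":0},{"x":0,"y":0,"z":0,"twist":0},{"x":0,"y":0,"z":0,"twist":0},{"x":0,"y":0,"z":0,"twist":0}]' 0.75 12
```

```text
time_s: 10.25
eef_pos: [0.6085, -0.0856, 0.1523]
tool_rot: [[-0.012, -0.129, -0.992], [0.002, -0.992, 0.129], [-1.0, -0.0, 0.012]]
ft_force: [-0.8, -0.5, -1.0]
opening: 0.706
time_s: 10.67
eef_pos: [0.6091, -0.0861, 0.1536]
tool_rot: [[-0.01, -0.13, -0.992], [0.001, -0.992, 0.13], [-1.0, 0.001, 0.01]]
ft_force: [-1.1, -3.5, 2.2]
opening: 0.358
```

```bash
python3 -m crank '[{"x":0,"y":-2,"z":0,"twist":0},{"x":0,"y":-4.5,"z":0.1,"twist":0},{"x":0,"y":-7,"z":0.1,"twist":0},{"x":0,"y":-9.5,"z":0.1,"twist":0},{"x":0,"y":-11.5,"z":0.2,"twist":0}]'; python3 -m crank '[{"x":0,"y":0,"z":0,"twist":0},{"x":0,"y":0,"z":0,"twist":0}]'
```

```text
time_s: 11.08
eef_pos: [0.6229, 0.0278, 0.1536]
tool_rot: [[-0.008, -0.131, -0.991], [-0.001, -0.991, 0.131], [-1.0, 0.002, 0.008]]
ft_force: [7.2, -6.5, -7.2]
opening: 0.338
time_s: 11.25
eef_pos: [0.6232, 0.0304, 0.1536]
tool_rot: [[-0.008, -0.128, -0.992], [0.001, -0.992, 0.128], [-1.0, 0.0, 0.008]]
ft_force: [0.2, 2.7, -2.6]
opening: 0.34
```

```bash
python3 -m crank '[{"x":0,"y":-0.8,"z":0,"twist":0},{"x":0,"y":-1.5,"z":0,"twist":0},{"x":0,"y":-2,"z":0,"twist":0},{"x":0,"y":-2.2,"z":0,"twist":0},{"x":0,"y":-2.3,"z":0,"twist":0}]'
```

```text
time_s: 11.67
eef_pos: [0.6258, 0.0507, 0.1536]
tool_rot: [[-0.009, -0.13, -0.991], [-0.002, -0.992, 0.13], [-1.0, 0.003, 0.009]]
ft_force: [-3.9, -10.2, 1.6]
opening: 0.338
```

```bash
python3 -m crank '[{"x":0,"y":0,"z":0,"twist":0},{"x":0,"y":0,"z":0,"twist":0},{"x":0,"y":0,"z":0,"twist":0},{"x":0,"y":0,"z":0,"twist":0},{"x":0,"y":0,"z":0,"twist":0}]' 0.35 12; python3 -m crank '[{"x":-1.5,"y":0,"z":0,"twist":0},{"x":-4,"y":0,"z":0,"twist":0},{"x":-7.5,"y":0,"z":0,"twist":0},{"x":-11,"y":0,"z":0,"twist":0},{"x":-14,"y":0,"z":0,"twist":0}]'; python3 -m crank '[{"x":-3,"y":0,"z":3,"twist":0},{"x":-5,"y":0,"z":7,"twist":0},{"x":-6,"y":0,"z":10,"twist":0},{"x":-6,"y":0,"z":11,"twist":0},{"x":-6,"y":0,"z":11,"twist":0}]' | head -2
python3 - <<'E'
from h import *
import cv2
q,dq=vision.snapshot('side'); 
c=vision.calibration('wrist'); p,d=vision.snapshot('wrist'); W=cloud(c,d)
cv2.imwrite('pics/w7.png',np.hstack([cv2.resize(p,(400,300)),cv2.resize(q,(400,300))]))
def rep(nm,x,y,z,tol,zt=.004):
    n=(d>0)&(np.abs(W[...,2]-z)<zt)&(np.abs(W[...,1]-y)<tol)&(np.abs(W[...,0]-x)<tol); r=W[n]; print(nm,len(r),r.min(0).round(4),r.max(0).round(4)) if len(r) else print(nm,'none')
rep('handle',.629,.05,.184,.04); rep('knob top',.5275,.195,.15,.04); rep('collar',.5275,.195,.1,.03,.003); rep('knob low',.5275,.195,.11,.03,.003)
print(sense()['time_s'],sense()['ft_force'])
E
```

```text
time_s: 12.08
eef_pos: [0.6259, 0.0512, 0.1539]
tool_rot: [[-0.008, -0.13, -0.992], [-0.002, -0.992, 0.13], [-1.0, 0.003, 0.008]]
ft_force: [-0.2, -0.1, -0.7]
opening: 0.642
time_s: 12.5
eef_pos: [0.6272, 0.0519, 0.2963]
tool_rot: [[-0.007, -0.129, -0.992], [-0.001, -0.992, 0.129], [-1.0, 0.002, 0.007]]
ft_force: [-0.2, -0.3, 0.1]
opening: 0.647
time_s: 12.92
eef_pos: [0.517, 0.0671, 0.3589]
handle 970 [0.6142 0.0361 0.18  ] [0.6436 0.0649 0.1862]
knob top 394 [0.5159 0.1834 0.1461] [0.5389 0.2063 0.1512]
collar 101 [0.5147 0.1817 0.097 ] [0.5413 0.2046 0.1029]
knob low 37 [0.5208 0.1837 0.1072] [0.5393 0.1977 0.113 ]
13.0167 [ 1.22060282  0.41133594 -0.20634451]
```

View pics/w7.png

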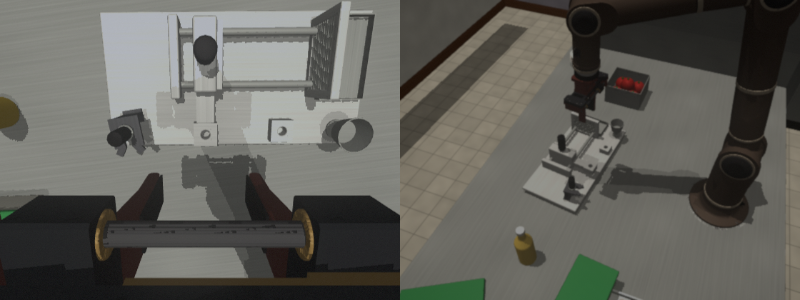

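The picture shows the pusher against its end stop, handle at (205,50), the pin in the rest at (120,135), and the bystanders in place with the arm clear. The handle moved 140 mm, so I'm handing in.

```bash
python3 -m crank '[{"x":0,"y":0,"z":0,"twist":0},{"x":0,"y":0,"z":0,"twist":0}]' | head -2; python3 -c "
from workcell import hand_in; print(hand_in())"
```

```text
time_s: 13.18
eef_pos: [0.5199, 0.0652, 0.3558]
the job is handed in; nothing more can be done
None
```

The lock pin is parked in the rest's notch and the pusher is back at its stop. I handed the job in at about 13.2 s of the 58 s allowed. `hand_in()` gives no verdict, so these are my own last measurements:

- **Pin:** its axis is within about 1 mm of my estimate of the notch's closed end. It hangs upright, and the knob top at about 150 mm matches the collar resting on the plate.
- **Pusher:** the handle moved about 140 mm, measured from camera depth before and after. I felt about 10 N of resistance at the end of the pull, which fits the stop.
- **Robot:** the gripper had let go and was about 0.2 m clear of everything, with wrist force near zero.
- **Pan, bottle and tub:** the arm never went near them and they look in place in the last picture. I judged this by eye and did not measure it. The tub is mostly out of frame there.

Two things went wrong on the way. Three early moves were refused because I left "twist" out of the rows; the arm did not move. One move overshot sideways by about 12 mm, in free air above the pin, and I corrected it before lowering. I viewed 12 pictures, more than the planned 8 but within the limit.

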